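Index the lead-frame magazine up four slots on its click dial and lock it

ROBOT

A 7-joint arm with a two-finger parallel gripper is mounted at the origin on a cart in front of the work surface, level with it; the furniture and walls round the work are solid. World frame = base frame: x ahead of the robot, y to its left, z up, the work surface at z = 0. Lengths are in m, angles in rad, forces in N, time in s.
With the tool pointing down it reaches from about 0.425 to 0.825 m from the base axis. Payload 3.6 kg.
Tool frame: the origin (TCP) lies on the centre line of the jaws, within the pads' length; the fingertips stand 17 mm ahead of it and the grasp point (between the pads) lies 2 mm behind it; z points along the fingers, y is the line along which they close (so a half turn about z gives the same grasp; the last joint's range is limited). The gripper opens to 85 mm and grips with 20 to 120 N. Pads are 22 mm wide; open, the fingers measure 114 mm over their backs; the gripper's body (76 mm by 85 mm) begins 54 mm behind the grasp point. The pads swing forward as they close: fully open they stand 13 mm farther back than shut.
Start: joints at [-1.183, 0.615, -0.013, 1.423, 0.008, 1.103, -0.04], TCP at [0.262, 0.595, 0.248] pointing down, gripper open.
Joint ranges: [-3.12, 3.12], [-0.3, 2.06], [-1.34, 1.32], [0.26, 2.42], [-1.36, 4.5], [0.01, 1.98], [-2.84, 2.84]. Speed limits (rad/s): [2.79, 2.79, 3.14, 3.14, 3.14, 3.14, 3.14].

INTERFACE

Orientations are given as a unit quaternion [x, y, z, w].
In Python, from rig import arm gives the robot as it stands. The module is installed in compiled form; this text tells all that it offers.
- The arm moves only by the shell command python3 -m inch 'ROWS'. ROWS is JSON, a list of rows, each an object of numbers: "x", "y", "z": the shift along the tool's x, y, z in cm; "rx", "ry", "rz": the turn, a rotation vector about the tool's x, y, z in degrees; "grip": the finger opening in cm, from 0 to 8.54. In form: [{"x": .., "y": .., "z": .., "rx": .., "ry": .., "rz": .., "grip": ..}, ...]. A call has 1 to 20 rows; each row shifts and turns the commanded pose from where the row before left it, along the tool's axes as they then stand; what a row does not reach is not made up. A row lasts 1/8 s, in which the tool goes at most 62.5 mm and 10.7 degrees, less where a joint would pass 70% of its speed; a pose out of reach is approached as far as the arm can. A call with a gripper value outside its range is refused whole. The fingers move at their own pace and stop on an object; the grip force is fixed at half the most. Time passes only in rows, so rows that do not move let the fingers close. It gives the time, the measured TCP pose, the force, the opening and the grip force at its end, in the units of the state.
- arm.read_state(): the state, without advancing time (a new reading comes with each control period).
- arm.grab_frame(name): name is "side" or "top"; returns (picture, depth): 420x560x3 uint8, blue, green, red; 420x560 float32, m along the optical axis (not along the pixel's ray), 0 where there is no reading.
- arm.camera_info(name): a dict with "intrinsics" (3x3 intrinsics, pixels), "R" (3x3) and "t" (3): a world point X has camera coordinates R X + t. Camera axes: x right, y down, z forward; pixel columns grow to the right and rows downward; lengths in m; the calibration is good to about 2 mm. A picture is of the moment at which its call begins. camera_info takes no time and is no camera call.
- arm.finish_job(): hands the job in; it is judged then, once.
The state is a dict: "clock": time; "joint_pos": joint angles; "joint_velocities": joint speeds; "joint_efforts": joint torques, N m; "position": TCP position; "tcp_rot": TCP orientation; "force": force on the tool from outside, world axes, zero at the start; "wrist_torque": the same for the moment, N m; "gripper_width": finger opening in m; "grip_force": force on a finger pad.
Only numpy, scipy, OpenCV 4.12 (cv2) and the standard library are available. Lean on these libraries where they do the work, as an engineer would, in place of code of your own. Each camera call takes 0.05 s, during which the arm holds its last target. There are 200 camera calls.

TASK

The top four slots of the lead-frame magazine are finished, so raise the magazine four slots: with closed fingertips push the lug of the indexer's click dial clockwise (seen from above) exactly four clicks from where it stands and let it rest in that click. Then push the lock lever home towards the dial, so that its nose drops into the wheel. Only push with the outside of the fingers, gently: do not pinch the lug or the lever, do not touch the magazine, and leave everything else on the bench where it lies.

Things in the scene. Friction and masses are not known exactly. Their poses are not given: they have to be found in the camera images.
- indexer: Bench magazine indexer fixed to the table: base plate 290 x 164 mm, top 12 mm up; grey gearbox 118 x 116 mm, top 40 mm up, with the dial at the front; column 185 mm tall at the rear; lock lever on the right. Origin at table height, 5 mm before the plate's middle; x to its rear (column), y to its left, z up. In this frame, mm: dial axis (-75, 0), lock pivot (-33, -70).
- dial (a joint): Click dial, rad, growing clockwise seen from above. A spring roller snaps it into rests 0.4189 (24 degrees) apart at 0, 0.4189 ... 4.189, marked by white lines on the gearbox. It starts in any of the first four rests. Pushed half-way (0.21) it snaps on into the next rest by itself. It needs at most 0.19 N m (6.5 N at the lug), most when leaving a rest. Stops just beyond 0 and 4.189.
- dial_axis (a point): Point on the dial's vertical axis, on the top face of its black knurled cap (diameter 80 mm), 60.5 mm above the table. Under the cap is the steel wheel with 15 scallops (diameter 99 mm). The cap is flat but for the lug and a screw head at the centre (diameter 16 mm, 2 mm high).
- dial_lug (a point): Middle of the top of the dial's finger lug, 29 mm from the axis, 85.5 mm above the table. The lug is a black upright fin on the cap: 18 to 40 mm from the axis, 9 mm thick, 25 mm tall, white line on top. At dial = 0 it points 264 degrees counter-clockwise from the indexer's x (its right side), 24 degrees farther clockwise per click, so it stays on the front half in this job.
- lock (a joint): Lock lever, rad: 0 = home (its nose between two scallops, dial locked), growing as it swings away from the dial, up to 0.6. Starts open at 0.35 to 0.55 and stays where left (0.06 N m of friction, 0.5 N at the knob). It goes home only if the dial rests in a click. Vertical pivot at the indexer's right; the arm, 44 to 51 mm above the table, runs forward along the indexer's -x at 0.
- lock_knob (a point): Middle of the top of the upright black knob at the lock lever's front end, 84 mm above the table, 115 mm from the pivot. The knob is a round post of diameter 13 mm, from 50 to 84 mm above the table. To lock, push its outer (right) side towards the dial until it stops; at home it stands at (-148, -70) mm in the indexer's frame.
- magazine: Slotted aluminium magazine of lead frames, 122 mm across the indexer, 50 mm deep and 50 mm tall, clipped to the carriage before the column; its front face is 128 mm behind the dial axis. Origin under its centre. It rises 7 mm (one slot) per click of the dial and must not be touched.
- tray_1: flat black waffle tray of chips, 51 x 51 x 6 mm, lying on the table to the right of the indexer; origin under its centre. A bystander.
- tray_2: a second flat black waffle tray of chips, 51 x 51 x 6 mm, on the table farther right; origin under its centre. A bystander.
- loupe_1: black round loupe, diameter 38, 32 mm tall, standing on the table; origin under its centre. A bystander.
- tube: small clear tube with a round cap, 62 mm long, diameter 14, lying near the front edge; origin under its centre. A bystander.
- pen: ball pen, 138 mm long, lying near the front edge at the right; origin under its centre. A bystander.
- brush_1: thin wooden brush, 131 x 10 x 10 mm, lying on the indexer's base plate along the left side of the gearbox; origin under its centre. A bystander.
- tweezers_1: steel tweezers, 129 x 11 x 8 mm, lying on the blue-green mat at the far left; origin under its centre. A bystander.

How it is judged:
By the outcome, as a careful person would: the job done as asked, in the order asked, and still so for the second after the job is handed in, with the robot touching nothing.
It also fails if it takes over 51 s, if anything falls off the work surface, if the arm or the gripper's body presses on something with over 40 N, if the wrist force passes 120 N, or if a joint passes its speed limit or range.

## Working session

There is one attempt and no reset: what is moved stays moved. The work goes in short steps, Python scripts to look and compute and a shell command to move; the robot and the scene stay as the last step left them, time stands still between calls to the robot, and variables do not carry over. Pictures are saved under pics/ and viewed, at most 10 in all, crops included, and the job is handed in when it is done.

```bash
mkdir -p pics; python3 - <<'E'
from rig import arm
import cv2,numpy as np
s=arm.read_state();print({k:np.round(v,3).tolist() for k,v in s.items()})
for n in("top","side"):
    p,d=arm.grab_frame(n);cv2.imwrite(f"pics/{n}0.png",p);np.savez(f"{n}0.npz",p=p,d=d)
    c=arm.camera_info(n);print(n,c)
E
```

```text
{'clock': 0.0, 'joint_pos': [-1.183, 0.616, -0.013, 1.425, 0.008, 1.103, -0.04], 'joint_velocities': [0.0, -0.0, -0.001, -0.0, -0.0, 0.001, -0.001], 'joint_efforts': [-0.0, -46.921, 0.259, -17.104, 0.01, 0.01, -0.0], 'position': [0.262, 0.594, 0.247], 'tcp_rot': [0.206, 0.979, -0.001, -0.0], 'force': [-1.028, 0.485, 0.551], 'wrist_torque': [0.06, -0.005, -0.029], 'grip_force': 0.0, 'gripper_width': 0.085}
top {'intrinsics': array([[394.69250268,   0.        , 276.69060423],
       [  0.        , 394.69250268, 205.62583141],
       [  0.        ,   0.        ,   1.        ]]), 'R': array([[-0.02167888, -0.99965656,  0.01472375],
       [-0.99062338,  0.0194913 , -0.13522356],
       [ 0.13489013, -0.01751719, -0.99070571]]), 't': array([0.24520334, 0.548761  , 1.00883031])}
side {'intrinsics': array([[403.87930897,   0.        , 279.19556698],
       [  0.        , 403.87930897, 208.68552192],
       [  0.        ,   0.        ,   1.        ]]), 'R': array([[ 0.99138848, -0.13051419, -0.0107207 ],
       [-0.07490978, -0.4980533 , -0.86390476],
       [ 0.10741235,  0.85726831, -0.50354109]]), 't': array([-0.50015732,  0.24563837,  0.75718889])}
```

View pics/top0.png

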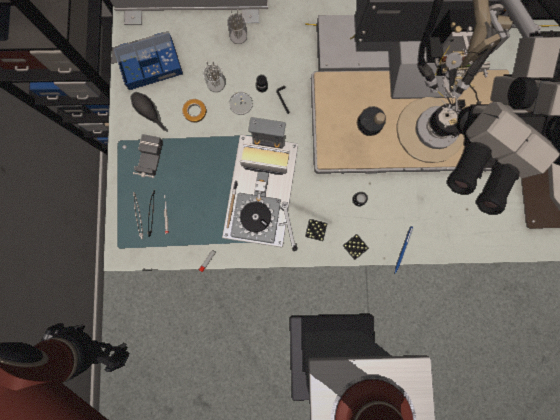

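View pics/side0.png

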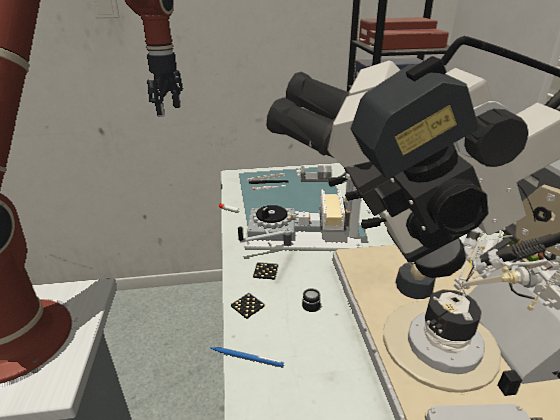

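The top view shows the dial at about (256,215), the lever knob at (294,248) and the magazine at (265,155). In the side view the dial is at (270,213). I'll enlarge both.

```bash
python3 - <<'E'
import cv2,numpy as np
a=np.load("top0.npz");b=np.load("side0.npz")
A=cv2.resize(a['p'][185:260,215:310],None,fx=8,fy=8,interpolation=cv2.INTER_CUBIC)
B=cv2.resize(b['p'][185:260,235:335],None,fx=8,fy=8,interpolation=cv2.INTER_CUBIC)
cv2.imwrite("pics/A.png",A);cv2.imwrite("pics/B.png",B)
E
```

```text
(no output)
```

View pics/A.png

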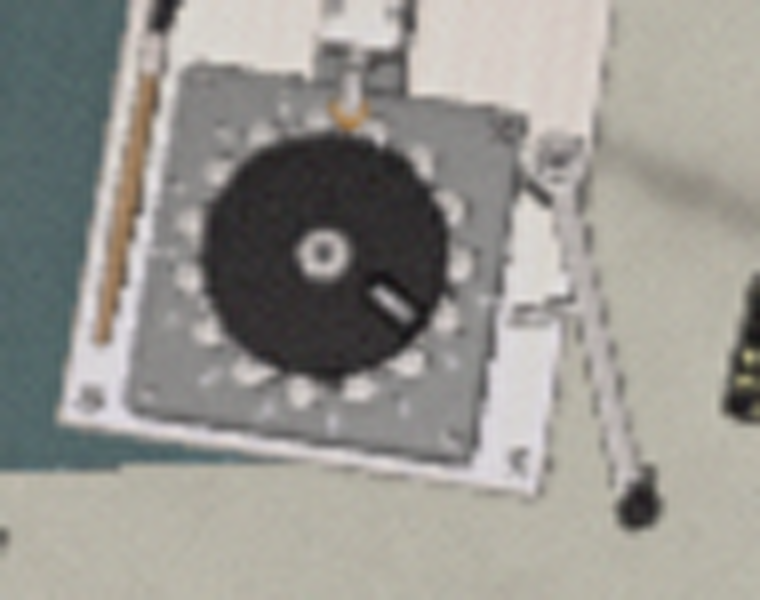

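View pics/B.png

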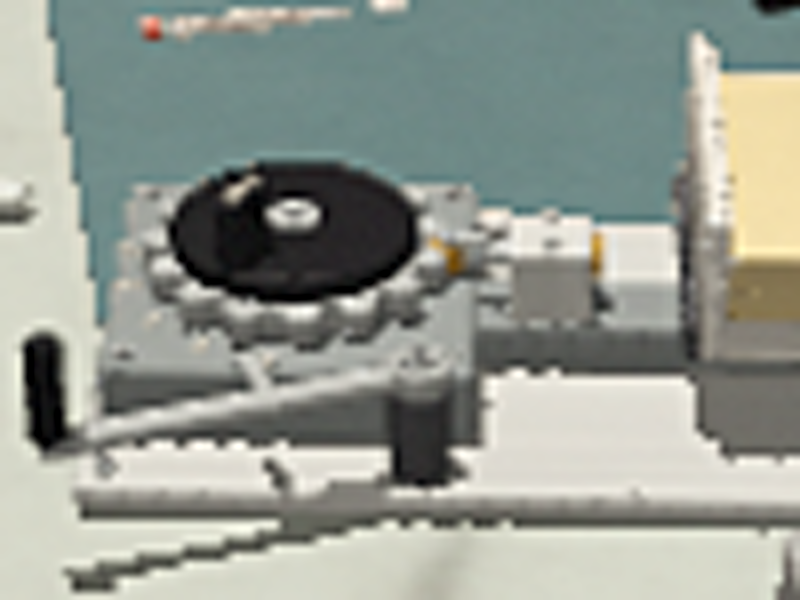

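The top crop shows the screw at (323,253), the lug line at (392,299), the knob at (640,500), the pivot at (560,155) and the gearbox corners. The side crop shows the screw at (293,211), the lug top at (242,188), the knob top at (42,345) and the pivot top at (420,360).

```bash
cat > h.py <<'E'
import numpy as np,cv2
from rig import arm
C={n:arm.camera_info(n) for n in("top","side")}
def ray(n,uv):
    c=C[n];K,R,t=(np.array(c[k]) for k in("intrinsics","R","t"))
    d=R.T@np.linalg.solve(K,[uv[0],uv[1],1.]);return -R.T@t,d/np.linalg.norm(d)
def plane(n,uv,z):
    o,d=ray(n,uv);return o+d*(z-o[2])/d[2]
def tri(a,b):
    A=np.zeros((3,3));y=np.zeros(3);r=[ray("top",a),ray("side",b)]
    for o,d in r: M=np.eye(3)-np.outer(d,d);A+=M;y+=M@o
    X=np.linalg.solve(A,y);return X,[np.linalg.norm(np.cross(X-o,d)) for o,d in r]
def proj(n,X):
    c=C[n];p=c["intrinsics"]@(c["R"]@X+c["t"]);return p[:2]/p[2]
E
python3 - <<'E'
from h import *
np.set_printoptions(precision=4,suppress=True)
ct=lambda x,y:((x+.5)/8-.5+215,(y+.5)/8-.5+185)
cs=lambda x,y:((x+.5)/8-.5+235,(y+.5)/8-.5+185)
for n,a,b,z in[("screw",(323,253),(293,211),.0625),("lug",(392,299),(242,188),.0855),("knob",(642,495),(42,345),.084),("pivot",(560,155),(420,360),.055)]:
    print(n,*tri(ct(*a),cs(*b)),"top",plane("top",ct(*a),z)[:2],"side",plane("side",cs(*b),z)[:2])
g=[plane("top",ct(*p),.04)[:2] for p in[(130,410),(470,462),(525,103),(185,66)]]
print(np.array(g));
for i,j in((0,3),(1,2),(1,0),(2,3)): print(np.degrees(np.arctan2(*(g[j]-g[i])[::-1])),np.linalg.norm(g[j]-g[i]))
# black cap by mask: centroid on plane .0605 and knob
p=np.load("top0.npz")["p"];m=(p.max(2)<75).astype(np.uint8)
n,l,st,ce=cv2.connectedComponentsWithStats(m)
for i in range(1,n):
    if st[i,4]>12 and 220<ce[i][0]<310 and 185<ce[i][1]<260: print(st[i],ce[i],plane("top",ce[i],.0605),plane("top",ce[i],.075))
# base plate long right edge
E
```

```text
screw [0.5232 0.2906 0.0648] [np.float64(0.0003359821173134846), np.float64(0.0003359821173135222)] top [0.5238 0.2907] side [0.5233 0.2945]
lug [0.5056 0.2684 0.0876] [np.float64(0.0005998463934734821), np.float64(0.0005998463934734271)] top [0.5064 0.2684] side [0.5053 0.272 ]
knob [0.4417 0.1919 0.0853] [np.float64(0.0020550048110623475), np.float64(0.002055004811062281)] top [0.4438 0.1918] side [0.4396 0.1937]
pivot [0.5537 0.2137 0.0552] [np.float64(0.001356467623483246), np.float64(0.0013564676234831337)] top [0.5551 0.2136] side [0.5523 0.2138]
[[0.4762 0.355 ]
 [0.457  0.2448]
 [0.5747 0.2242]
 [0.5893 0.3362]]
-9.442212809406211 0.11466397044520284
-9.915766097803314 0.1195412863786796
80.127844221758 0.11189363035412418
82.60432385660648 0.11295053055223514
[240 202  31  31 670] [255.197  216.4791] [0.5232 0.2901 0.0605] [0.5217 0.2895 0.075 ]
[293 245   4   6  19] [294.5263 247.8421] [0.4409 0.1912 0.0605] [0.4405 0.1921 0.075 ]
```

```bash
python3 -m inch '[{"grip":0,"x":-2.5,"y":-1.4},{"x":-2.5,"y":-1.4},{"x":-2.5,"y":-1.4},{"x":-2.5,"y":-1.4},{"x":-2.5,"y":-1.4},{"x":-2.5,"y":-1.4},{"x":-2.5,"y":-1.4},{"x":-2.5,"y":-1.4},{"x":-2.5,"y":-1.4},{"x":-2.5,"y":-1.4},{"x":-2.5,"y":-1.4},{"x":-2.5,"y":-1.4},{"x":-2.5,"y":-1.4},{"x":-2.5,"y":-1.4},{"x":-2.5,"y":-1.4},{"rz":7.8},{"rz":7.7},{"z":3},{}]'
cat >> h.py <<'E'
A=np.array([.5232,.2903])
def to(xy,z=None):
    from scipy.spatial.transform import Rotation as Ro
    s=arm.read_state();R=Ro.from_quat(s["tcp_rot"]).as_matrix();p=np.array(s["position"])
    T=np.array([*xy,p[2] if z is None else z]);x=R[:,0]
    print("t",round(s["clock"],2),"pos",np.round(p,4),"yaw",round(np.degrees(np.arctan2(x[1],x[0])),2),"tilt",np.round(R[:2,2],3),"delta cm",np.round(R.T@(T-p)*100,2),"F",np.round(s["force"],2),"M",np.round(s["wrist_torque"],3),"w",round(float(s["gripper_width"]),4),"q",np.round(s["joint_pos"],2))
E
python3 -c "
from h import *
to((.5232,.2502),.084)"
```

```text
t 0.1 pos [0.2617 0.5943 0.2472] yaw 156.24 tilt [-0.001 -0.002] delta cm [-37.8  -20.91  16.38] F [-0.79 -0.21  0.39] M [-0.032 -0.057 -0.021] w 0.0852 q [-1.18  0.62 -0.01  1.42  0.01  1.1  -0.04]invalid input at $[0]: expected keys x, y, z, rx, ry, rz, grip
```

```bash
python3 -m inch '[{"x":-2.5,"y":-1.4,"z":0,"rx":0,"ry":0,"rz":0,"grip":0},{"x":-2.5,"y":-1.4,"z":0,"rx":0,"ry":0,"rz":0,"grip":0},{"x":-2.5,"y":-1.4,"z":0,"rx":0,"ry":0,"rz":0,"grip":0},{"x":-2.5,"y":-1.4,"z":0,"rx":0,"ry":0,"rz":0,"grip":0},{"x":-2.5,"y":-1.4,"z":0,"rx":0,"ry":0,"rz":0,"grip":0},{"x":-2.5,"y":-1.4,"z":0,"rx":0,"ry":0,"rz":0,"grip":0},{"x":-2.5,"y":-1.4,"z":0,"rx":0,"ry":0,"rz":0,"grip":0},{"x":-2.5,"y":-1.4,"z":0,"rx":0,"ry":0,"rz":0,"grip":0},{"x":-2.5,"y":-1.4,"z":0,"rx":0,"ry":0,"rz":0,"grip":0},{"x":-2.5,"y":-1.4,"z":0,"rx":0,"ry":0,"rz":0,"grip":0},{"x":-2.5,"y":-1.4,"z":0,"rx":0,"ry":0,"rz":0,"grip":0},{"x":-2.5,"y":-1.4,"z":0,"rx":0,"ry":0,"rz":0,"grip":0},{"x":-2.5,"y":-1.4,"z":0,"rx":0,"ry":0,"rz":0,"grip":0},{"x":-2.5,"y":-1.4,"z":0,"rx":0,"ry":0,"rz":0,"grip":0},{"x":-2.5,"y":-1.4,"z":0,"rx":0,"ry":0,"rz":0,"grip":0},{"x":0,"y":0,"z":3,"rx":0,"ry":0,"rz":7.8,"grip":0},{"x":0,"y":0,"z":3,"rx":0,"ry":0,"rz":7.7,"grip":0},{"x":0,"y":0,"z":0,"rx":0,"ry":0,"rz":0,"grip":0}]'
python3 -c "
from h import *
to((.5232,.2502),.084)"
```

```text
clock: 2.35
position: [0.5186, 0.2508, 0.1858]
tcp_rot: [0.335, 0.942, -0.003, -0.002]
force: [0.1, 0.6, 1.5]
gripper_width: 0.0002
grip_force: 0.0
t 2.35 pos [0.5186 0.2508 0.1858] yaw 140.83 tilt [-0.006 -0.003] delta cm [-0.42  0.31 10.18] F [0.06 0.63 1.55] M [-0.062  0.016  0.025] w 0.0002 q [-0.54  0.57  0.08  1.72 -0.06  0.86  0.45]
```

```bash
python3 -m inch '[{"x":-0.4,"y":0.3,"z":3,"rx":0,"ry":0,"rz":0,"grip":0},{"x":0,"y":0,"z":3,"rx":0,"ry":0,"rz":0,"grip":0},{"x":0,"y":0,"z":0,"rx":0,"ry":0,"rz":0,"grip":0}]'
python3 - <<'E'
from h import *
to((.5232,.2502),.084)
o=[]
for n,(u,v) in(("top",(210,170)),("side",(225,150))):
    p,d=arm.grab_frame(n);s=arm.read_state()
    cv2.imwrite(f"pics/{n}1_full.png",p)
    tip=np.array(s["position"])-[0,0,.017];print(n,"tip expected px",proj(n,tip))
    o.append(cv2.resize(p[v:v+95,u:u+95],(400,400),interpolation=cv2.INTER_CUBIC))
    q=(proj(n,tip)-[u,v])*400/95;cv2.circle(o[-1],tuple(int(i) for i in q),3,(0,0,255),-1)
cv2.imwrite("pics/C.png",np.hstack(o))
E
```

```text
clock: 2.72
position: [0.5246, 0.2511, 0.1274]
tcp_rot: [0.335, 0.942, -0.001, -0.001]
force: [-0.1, 0.1, 1.0]
gripper_width: 0.0002
grip_force: 0.0
t 2.73 pos [0.5246 0.2511 0.1274] yaw 140.85 tilt [-0.003 -0.001] delta cm [ 0.04 -0.14  4.34] F [-0.15  0.06  0.98] M [-0.031 -0.02   0.003] w 0.0002 q [-0.53  0.65  0.07  1.76 -0.07  0.74  0.46]
top tip expected px [270.13971168 212.9119365 ]
side tip expected px [274.05136144 201.78953728]
```

View pics/C.png

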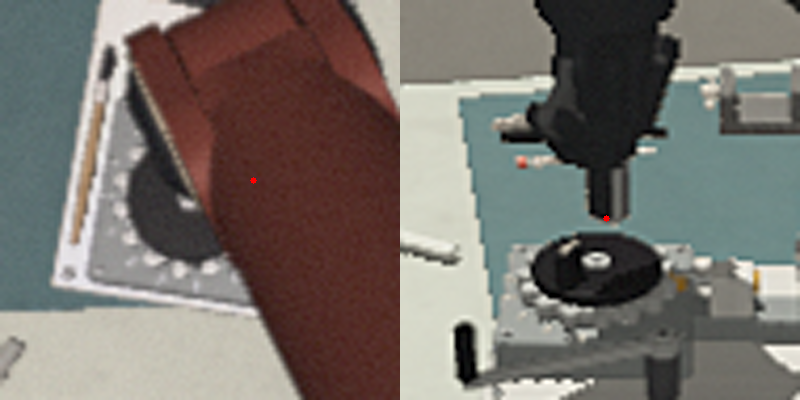

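The left half shows the arm covering the dial from above. In the right half the closed tips, with the red dot at (606,218), hang over the right rear of the cap, clear of the lug at (570,245).

```bash
python3 -m inch '[{"x":0,"y":-0.1,"z":2.2,"rx":0,"ry":0,"rz":0,"grip":0},{"x":0,"y":0,"z":2.1,"rx":0,"ry":0,"rz":0,"grip":0},{"x":0,"y":0,"z":0,"rx":0,"ry":0,"rz":0,"grip":0},{"x":0.3,"y":0,"z":0,"rx":0,"ry":0,"rz":0,"grip":0},{"x":0.3,"y":0,"z":0,"rx":0,"ry":0,"rz":0,"grip":0},{"x":0,"y":0,"z":0,"rx":0,"ry":0,"rz":0,"grip":0}]'
cat >> h.py <<'E'
def rel():
    "tool in the dial's polar frame: lug-line angle (indexer) if it touched at 15.5 mm"
    s=arm.read_state();from scipy.spatial.transform import Rotation as Ro
    x=Ro.from_quat(s["tcp_rot"]).as_matrix()[:2,0];u=np.array([-x[1],x[0]]) # radial for cw push along x
    u=-u if u@(np.array(s["position"])[:2]-A)<0 else u
    d=np.array(s["position"])[:2]-A
    print("radial mm",round(d@u*1e3,1),"tangential mm",round(d@x*1e3,1),"push F",round(float(np.dot(s["force"][:2],x)),2),"tool radial dir indexer deg",round((np.degrees(np.arctan2(u[1],u[0]))+9.5)%360,1))
E
python3 -c "
from h import *
to((.5232,.2502),.084);rel()"
```

```text
clock: 3.58
position: [0.5202, 0.2551, 0.0861]
tcp_rot: [0.336, 0.942, 0.001, 0.0]
force: [-0.1, 0.4, 0.2]
gripper_width: 0.0001
grip_force: 0.0
t 3.58 pos [0.5202 0.2551 0.0861] yaw 140.79 tilt [0.001 0.001] delta cm [-0.54 -0.19  0.21] F [-0.11  0.39  0.23] M [-0.01   0.054 -0.012] w 0.0001 q [-0.53  0.71  0.07  1.8  -0.07  0.64  0.46]
radial mm 29.2 tangential mm -20.0 push F 0.33 tool radial dir indexer deg 240.3
```

```bash
python3 -m inch '[{"x":0.15,"y":0,"z":0.05,"rx":0,"ry":0,"rz":0,"grip":0},{"x":0.15,"y":0,"z":0,"rx":0,"ry":0,"rz":0,"grip":0},{"x":0,"y":0,"z":0,"rx":0,"ry":0,"rz":0,"grip":0}]'
python3 -c "
from h import *
rel()"
python3 -m inch '[{"x":0.1,"y":0,"z":0,"rx":0,"ry":0,"rz":0,"grip":0},{"x":0.05,"y":0,"z":0,"rx":0,"ry":0,"rz":0,"grip":0},{"x":0,"y":0,"z":0,"rx":0,"ry":0,"rz":0,"grip":0}]'
python3 -c "
from h import *
rel()"
```

```text
clock: 3.95
position: [0.5177, 0.2564, 0.0847]
tcp_rot: [0.336, 0.942, -0.0, -0.0]
force: [-0.9, -0.2, -0.6]
gripper_width: 0.0001
grip_force: 0.0
radial mm 29.8 tangential mm -17.2 push F 0.57 tool radial dir indexer deg 240.2
clock: 4.32
position: [0.5167, 0.2572, 0.0848]
tcp_rot: [0.336, 0.942, -0.0, -0.0]
force: [-0.4, 0.5, -0.1]
gripper_width: -0.0001
grip_force: 0.0
radial mm 29.7 tangential mm -15.9 push F 0.62 tool radial dir indexer deg 240.2
```

```bash
python3 -m inch '[{"x":0.158,"y":-0.079,"z":0,"rx":0,"ry":0,"rz":3,"grip":0},{"x":0.158,"y":-0.079,"z":0,"rx":0,"ry":0,"rz":3,"grip":0},{"x":0.158,"y":-0.079,"z":0,"rx":0,"ry":0,"rz":3,"grip":0}]'
python3 -c "
from h import *
rel()"
python3 -m inch '[{"x":0.158,"y":-0.079,"z":0,"rx":0,"ry":0,"rz":3,"grip":0},{"x":0.158,"y":-0.079,"z":0,"rx":0,"ry":0,"rz":3,"grip":0},{"x":0.158,"y":-0.079,"z":0,"rx":0,"ry":0,"rz":3,"grip":0},{"x":0,"y":0,"z":0,"rx":0,"ry":0,"rz":0,"grip":0}]'
python3 - <<'E'
from h import *
rel()
p,d=arm.grab_frame("side");cv2.imwrite("pics/s2.png",p)
o=cv2.resize(p[185:260,235:335],None,fx=7,fy=7,interpolation=cv2.INTER_CUBIC);cv2.imwrite("pics/D.png",o)
# expected lug-top px in crop per rest
for k in range(1,7):
    a=np.radians(264-24*k-9.5);X=np.array([A[0]+.029*np.cos(a),A[1]+.029*np.sin(a),.0855]);print(k,np.round((proj("side",X)-[235,185])*7,0))
E
```

```text
clock: 4.7
position: [0.5136, 0.2571, 0.0849]
tcp_rot: [0.41, 0.912, 0.0, 0.002]
force: [4.6, -3.6, -1.8]
gripper_width: 0.0
grip_force: 2.4
radial mm 29.2 tangential mm -18.4 push F -5.76 tool radial dir indexer deg 231.1
clock: 5.2
position: [0.5068, 0.2607, 0.0848]
tcp_rot: [0.479, 0.878, -0.0, 0.0]
force: [-0.5, 0.2, 0.1]
gripper_width: 0.0002
grip_force: 0.0
radial mm 29.8 tangential mm -16.0 push F 0.44 tool radial dir indexer deg 222.3
1 [208. 167.]
2 [185. 156.]
3 [173. 140.]
4 [176. 124.]
5 [192. 109.]
6 [217.  99.]
```

View pics/D.png

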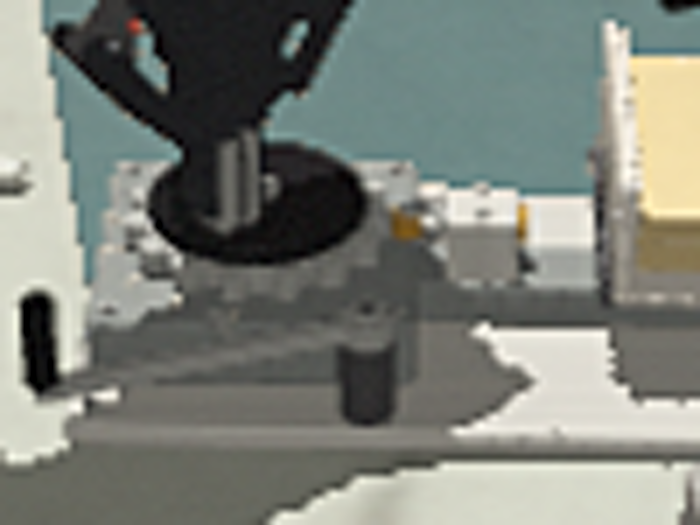

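The side crop shows the fingers at (235,185) on the far-front side, in front of the lug. The force rose to 5.8 N and then dropped, as in a single snap. I'll check this with the magazine's rise.

```bash
cat >> h.py <<'E'
def rise(p):
    "magazine shift in side view vs start by template matching, and expected per click"
    q=np.load("side0.npz")["p"];f=8
    up=lambda im:cv2.resize(cv2.cvtColor(im,cv2.COLOR_BGR2GRAY),None,fx=f,fy=f,interpolation=cv2.INTER_CUBIC)
    t=up(q[192:218,325:343])   # magazine front/top corner patch
    r=cv2.matchTemplate(up(p[170:225,318:350]),t,cv2.TM_CCOEFF_NORMED);_,v,_,l=cv2.minMaxLoc(r)
    M=np.array([.65,.27,.1]);e=[proj("side",M+[0,0,.007*k])-proj("side",M) for k in range(1,5)]
    print("shift",l[0]/f+318-325,l[1]/f+170-192,"score",round(v,3),"expected v",np.round([i[1] for i in e],2))
E
python3 -c "
from h import *
rise(cv2.imread('pics/s2.png'))"
```

```text
shift 0.0 -1.125 score 0.916 expected v [-2.46 -4.95 -7.45 -9.96]
```

```bash
cat >> h.py <<'E'
def ytop(p):
    b,g,r=[p[160:250,325:346,i].astype(int) for i in range(3)]
    m=(r-b>35)&(r>150);rows=np.where(m.sum(1)>5)[0]+160;ys=np.nonzero(m)[0]+160
    print("yellow rows",rows.min(),rows.max(),"centroid",round(ys.mean(),2),m.sum())
E
python3 - <<'E'
from h import *
for f in("side0","s2"): 
    p=cv2.imread(f'pics/{f}.png');ytop(p);print(p[186:232:2,335].tolist())
E
```

```text
yellow rows 194 249 centroid 206.96 357
[[133, 138, 119], [128, 130, 102], [132, 135, 109], [132, 132, 105], [186, 218, 229], [164, 219, 239], [167, 220, 239], [168, 220, 240], [169, 221, 241], [169, 221, 241], [169, 222, 241], [170, 223, 243], [171, 224, 243], [170, 224, 244], [171, 225, 244], [181, 235, 255], [81, 117, 132], [79, 114, 130], [82, 118, 133], [77, 116, 133], [120, 127, 132], [117, 125, 130], [80, 85, 86]]
yellow rows 193 249 centroid 205.83 357
[[133, 137, 118], [129, 132, 103], [131, 133, 107], [127, 121, 89], [168, 222, 242], [168, 220, 239], [168, 221, 240], [169, 221, 241], [169, 221, 240], [169, 222, 242], [168, 223, 242], [171, 224, 243], [171, 225, 244], [171, 224, 244], [172, 226, 247], [114, 154, 171], [80, 115, 131], [83, 118, 133], [82, 118, 133], [117, 126, 131], [118, 127, 132], [114, 124, 128], [81, 85, 83]]
```

```bash
python3 -m inch '[{"x":0,"y":0,"z":0,"rx":0,"ry":0,"rz":0,"grip":0},{"x":0,"y":0,"z":0,"rx":0,"ry":0,"rz":0,"grip":0}]'
python3 - <<'E'
from h import *
rel()
p,d=arm.grab_frame("side");cv2.imwrite("pics/s3.png",p);np.savez("side3.npz",p=p,d=d)
ytop(p);rise(p)
d0=np.load("side0.npz")["d"]
for y in range(188,226,3): print(y,np.round(d0[y,326:345:4],3),np.round(d[y,326:345:4],3))
E
```

```text
clock: 5.5
position: [0.5068, 0.2611, 0.0848]
tcp_rot: [0.479, 0.878, 0.0, -0.0]
force: [-0.3, -0.1, -0.3]
gripper_width: 0.0002
grip_force: 0.0
radial mm 29.6 tangential mm -15.7 push F 0.07 tool radial dir indexer deg 222.3
yellow rows 192 249 centroid 204.88 356
shift 0.0 -2.25 score 0.899 expected v [-2.46 -4.95 -7.45 -9.96]
188 [1.274 1.272 1.269 1.266 1.273] [1.267 1.266 1.273 1.05  1.273]
191 [1.253 1.254 1.254 1.052 1.251] [1.249 1.251 1.251 1.053 1.254]
194 [1.062 1.064 1.063 1.053 1.238] [1.046 1.048 1.046 1.049 1.239]
197 [1.047 1.046 1.049 1.048 1.22 ] [1.034 1.031 1.034 1.032 1.008]
200 [1.034 1.035 1.035 0.    1.006] [1.02  1.023 1.018 1.02  0.   ]
203 [1.021 1.022 1.02  1.02  0.995] [1.005 1.005 1.006 1.005 0.979]
206 [1.008 1.009 1.008 1.009 0.984] [0.97  0.993 0.992 0.991 0.969]
209 [0.995 0.997 0.994 0.995 0.977] [0.962 0.983 0.981 0.977 0.957]
212 [0.963 0.983 0.981 0.984 0.963] [0.961 0.972 0.968 0.969 0.963]
215 [0.963 0.972 0.969 0.972 0.961] [0.966 0.982 0.982 0.978 0.959]
218 [0.984 0.985 0.982 0.984 0.96 ] [0.968 0.97  0.968 0.967 0.976]
221 [0.997 0.995 0.996 0.996 0.977] [0.981 0.986 0.98  0.979 0.974]
224 [0.983 0.985 0.983 0.982 0.974] [0.981 0.982 0.985 0.987 0.977]
```

After the pause the magazine has moved 2.25 px, which is one click; the dial simply settles slowly. Next click: 24 degrees more.

```bash
python3 -m inch '[{"x":0.158,"y":-0.079,"z":0,"rx":0,"ry":0,"rz":3,"grip":0},{"x":0.158,"y":-0.079,"z":0,"rx":0,"ry":0,"rz":3,"grip":0},{"x":0.158,"y":-0.079,"z":0,"rx":0,"ry":0,"rz":3,"grip":0},{"x":0.158,"y":-0.079,"z":0,"rx":0,"ry":0,"rz":3,"grip":0},{"x":0.158,"y":-0.079,"z":0,"rx":0,"ry":0,"rz":3,"grip":0},{"x":0.158,"y":-0.079,"z":0,"rx":0,"ry":0,"rz":3,"grip":0},{"x":0.158,"y":-0.079,"z":0,"rx":0,"ry":0,"rz":3,"grip":0},{"x":0.158,"y":-0.079,"z":0,"rx":0,"ry":0,"rz":3,"grip":0},{"x":0,"y":0,"z":0,"rx":0,"ry":0,"rz":0,"grip":0},{"x":0,"y":0,"z":0,"rx":0,"ry":0,"rz":0,"grip":0},{"x":0,"y":0,"z":0,"rx":0,"ry":0,"rz":0,"grip":0},{"x":0,"y":0,"z":0,"rx":0,"ry":0,"rz":0,"grip":0}]'
python3 - <<'E'
from h import *
rel();p,d=arm.grab_frame("side");ytop(p);rise(p)
E
```

```text
clock: 7.05
position: [0.4963, 0.2702, 0.0848]
tcp_rot: [0.651, 0.759, 0.0, -0.0]
force: [0.8, 0.0, -0.4]
gripper_width: 0.0001
grip_force: 0.0
radial mm 29.6 tangential mm -15.8 push F -0.09 tool radial dir indexer deg 198.3
yellow rows 190 249 centroid 202.4 343
shift 0.0 -4.5 score 0.806 expected v [-2.46 -4.95 -7.45 -9.96]
```

Two clicks done (-4.5 px). Now the third.

```bash
python3 -m inch '[{"x":0.158,"y":-0.079,"z":0,"rx":0,"ry":0,"rz":3,"grip":0},{"x":0.158,"y":-0.079,"z":0,"rx":0,"ry":0,"rz":3,"grip":0},{"x":0.158,"y":-0.079,"z":0,"rx":0,"ry":0,"rz":3,"grip":0},{"x":0.158,"y":-0.079,"z":0,"rx":0,"ry":0,"rz":3,"grip":0},{"x":0.158,"y":-0.079,"z":0,"rx":0,"ry":0,"rz":3,"grip":0},{"x":0.158,"y":-0.079,"z":0,"rx":0,"ry":0,"rz":3,"grip":0},{"x":0.158,"y":-0.079,"z":0,"rx":0,"ry":0,"rz":3,"grip":0},{"x":0.158,"y":-0.079,"z":0,"rx":0,"ry":0,"rz":3,"grip":0},{"x":0,"y":0,"z":0,"rx":0,"ry":0,"rz":0,"grip":0},{"x":0,"y":0,"z":0,"rx":0,"ry":0,"rz":0,"grip":0},{"x":0,"y":0,"z":0,"rx":0,"ry":0,"rz":0,"grip":0},{"x":0,"y":0,"z":0,"rx":0,"ry":0,"rz":0,"grip":0}]'
python3 - <<'E'
from h import *
rel();p,d=arm.grab_frame("side");ytop(p);rise(p)
E
```

```text
clock: 8.6
position: [0.4904, 0.2828, 0.0848]
tcp_rot: [0.795, 0.607, 0.0, -0.0]
force: [-0.3, -0.1, 0.8]
gripper_width: -0.0001
grip_force: 0.0
radial mm 29.6 tangential mm -15.8 push F -0.15 tool radial dir indexer deg 174.2
yellow rows 187 249 centroid 199.95 352
shift 0.125 -7.25 score 0.79 expected v [-2.46 -4.95 -7.45 -9.96]
```

Three clicks (-7.25 px). For the last one I'll push 22 degrees, wait, then back off tangentially.

```bash
python3 -m inch '[{"x":0.158,"y":-0.079,"z":0,"rx":0,"ry":0,"rz":3,"grip":0},{"x":0.158,"y":-0.079,"z":0,"rx":0,"ry":0,"rz":3,"grip":0},{"x":0.158,"y":-0.079,"z":0,"rx":0,"ry":0,"rz":3,"grip":0},{"x":0.158,"y":-0.079,"z":0,"rx":0,"ry":0,"rz":3,"grip":0},{"x":0.158,"y":-0.079,"z":0,"rx":0,"ry":0,"rz":3,"grip":0},{"x":0.158,"y":-0.079,"z":0,"rx":0,"ry":0,"rz":3,"grip":0},{"x":0.158,"y":-0.079,"z":0,"rx":0,"ry":0,"rz":3,"grip":0},{"x":0,"y":0,"z":0,"rx":0,"ry":0,"rz":0,"grip":0},{"x":0,"y":0,"z":0,"rx":0,"ry":0,"rz":0,"grip":0},{"x":0,"y":0,"z":0,"rx":0,"ry":0,"rz":0,"grip":0},{"x":0,"y":0,"z":0,"rx":0,"ry":0,"rz":0,"grip":0},{"x":0,"y":0,"z":0,"rx":0,"ry":0,"rz":0,"grip":0}]'
python3 - <<'E'
from h import *
rel();p,d=arm.grab_frame("side");ytop(p);rise(p)
E
```

```text
clock: 10.15
position: [0.4899, 0.2951, 0.0848]
tcp_rot: [0.892, 0.452, 0.0, -0.0]
force: [0.0, -0.2, -0.4]
gripper_width: -0.0003
grip_force: 0.0
radial mm 29.7 tangential mm -15.8 push F -0.1 tool radial dir indexer deg 153.2
yellow rows 185 249 centroid 197.74 340
shift 1.0 -8.875 score 0.751 expected v [-2.46 -4.95 -7.45 -9.96]
```

```bash
python3 -m inch '[{"x":-0.4,"y":0,"z":0,"rx":0,"ry":0,"rz":0,"grip":0},{"x":-0.4,"y":0,"z":0,"rx":0,"ry":0,"rz":0,"grip":0},{"x":0,"y":0,"z":-2,"rx":0,"ry":0,"rz":0,"grip":0},{"x":0,"y":0,"z":-2,"rx":0,"ry":0,"rz":0,"grip":0},{"x":0,"y":0,"z":-2,"rx":0,"ry":0,"rz":0,"grip":0},{"x":0,"y":0,"z":-2,"rx":0,"ry":0,"rz":-9,"grip":0},{"x":0,"y":0,"z":0,"rx":0,"ry":0,"rz":-9,"grip":0},{"x":0,"y":0,"z":0,"rx":0,"ry":0,"rz":-9,"grip":0},{"x":0,"y":0,"z":0,"rx":0,"ry":0,"rz":-9,"grip":0},{"x":0,"y":0,"z":0,"rx":0,"ry":0,"rz":0,"grip":0},{"x":0,"y":0,"z":0,"rx":0,"ry":0,"rz":0,"grip":0}]'
python3 - <<'E'
from h import *
to((.441,.150),.079);p,d=arm.grab_frame("side");ytop(p);rise(p)
cv2.imwrite("pics/E.png",cv2.resize(p[175:250,235:335],None,fx=7,fy=7,interpolation=cv2.INTER_CUBIC))
for k in range(4,7):
    a=np.radians(264-24*k-9.5);X=np.array([A[0]+.029*np.cos(a),A[1]+.029*np.sin(a),.0855]);print(k,np.round((proj("side",X)-[235,175])*7,0))
E
```

```text
clock: 11.58
position: [0.485, 0.2885, 0.1647]
tcp_rot: [0.71, 0.705, -0.0, -0.0]
force: [-0.0, -1.1, -0.2]
gripper_width: -0.0
grip_force: 0.0
t 11.57 pos [0.485  0.2885 0.1647] yaw 89.6 tilt [-0. -0.] delta cm [-13.87  -4.3    8.58] F [-0.04 -1.1  -0.15] M [ 0.011 -0.04   0.011] w -0.0 q [-0.83  0.61  0.4   1.79 -0.31  0.81 -0.28]
yellow rows 185 249 centroid 197.74 340
shift 1.0 -8.875 score 0.75 expected v [-2.46 -4.95 -7.45 -9.96]
4 [176. 194.]
5 [192. 179.]
6 [217. 169.]
```

View pics/E.png

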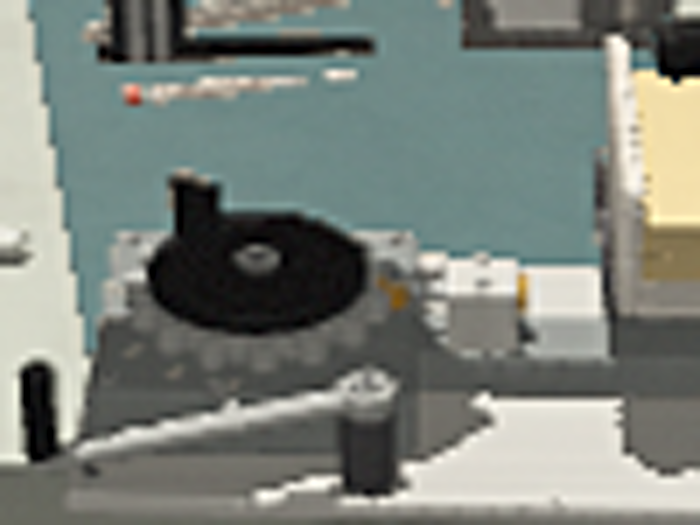

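The lug top is at (195,180), which matches rest 5, so exactly four clicks. The knob top is still at (38,368) and the lever is still open. I'll go to the lever's right side.

```bash
python3 -m inch '[{"x":-2.8,"y":-0.9,"z":0,"rx":0,"ry":0,"rz":0,"grip":0},{"x":-2.8,"y":-0.9,"z":0,"rx":0,"ry":0,"rz":0,"grip":0},{"x":-2.8,"y":-0.9,"z":0,"rx":0,"ry":0,"rz":0,"grip":0},{"x":-2.8,"y":-0.9,"z":0,"rx":0,"ry":0,"rz":0,"grip":0},{"x":-2.7,"y":-0.7,"z":0,"rx":0,"ry":0,"rz":0,"grip":0},{"x":0,"y":0,"z":0,"rx":0,"ry":0,"rz":0,"grip":0},{"x":0,"y":0,"z":3,"rx":0,"ry":0,"rz":0,"grip":0},{"x":0,"y":0,"z":3,"rx":0,"ry":0,"rz":0,"grip":0},{"x":0,"y":0,"z":2.6,"rx":0,"ry":0,"rz":0,"grip":0},{"x":0,"y":0,"z":0,"rx":0,"ry":0,"rz":0,"grip":0},{"x":0,"y":0,"z":0,"rx":0,"ry":0,"rz":0,"grip":0}]'
python3 -c "
from h import *
to((.4405,.2158),.079)"
```

```text
clock: 13.0
position: [0.4423, 0.1506, 0.0794]
tcp_rot: [0.709, 0.706, 0.001, 0.0]
force: [-0.3, 0.4, 0.2]
gripper_width: 0.0
grip_force: 0.0
t 13.0 pos [0.4423 0.1506 0.0794] yaw 89.76 tilt [0.001 0.001] delta cm [ 6.52 -0.21  0.04] F [-0.26  0.43  0.22] M [-0.005  0.016  0.029] w 0.0 q [-0.57  0.62  0.29  2.12 -0.4   0.45  0.02]
```

```bash
python3 -m inch '[{"x":0.4,"y":0,"z":0,"rx":0,"ry":0,"rz":0,"grip":0},{"x":0.4,"y":0,"z":0,"rx":0,"ry":0,"rz":0,"grip":0},{"x":0.4,"y":0,"z":0,"rx":0,"ry":0,"rz":0,"grip":0},{"x":0.4,"y":0,"z":0,"rx":0,"ry":0,"rz":0,"grip":0},{"x":0.4,"y":0,"z":0,"rx":0,"ry":0,"rz":0,"grip":0},{"x":0.4,"y":0,"z":0,"rx":0,"ry":0,"rz":0,"grip":0},{"x":0.4,"y":0,"z":0,"rx":0,"ry":0,"rz":0,"grip":0},{"x":0.4,"y":0,"z":0,"rx":0,"ry":0,"rz":0,"grip":0},{"x":0.4,"y":0,"z":0,"rx":0,"ry":0,"rz":0,"grip":0},{"x":0.4,"y":0,"z":0,"rx":0,"ry":0,"rz":0,"grip":0},{"x":0.4,"y":0,"z":0,"rx":0,"ry":0,"rz":0,"grip":0},{"x":0.4,"y":0,"z":0,"rx":0,"ry":0,"rz":0,"grip":0},{"x":0.4,"y":0,"z":0,"rx":0,"ry":0,"rz":0,"grip":0},{"x":0.4,"y":0,"z":0,"rx":0,"ry":0,"rz":0,"grip":0},{"x":0.2,"y":0,"z":0,"rx":0,"ry":0,"rz":0,"grip":0},{"x":0,"y":0,"z":0,"rx":0,"ry":0,"rz":0,"grip":0}]'
python3 -c "
from h import *
to((.4405,.2158),.079)"
```

```text
clock: 15.0
position: [0.442, 0.2082, 0.0788]
tcp_rot: [0.709, 0.706, 0.0, 0.0]
force: [0.5, 0.7, 0.4]
gripper_width: -0.0003
grip_force: 0.0
t 15.0 pos [0.442  0.2082 0.0788] yaw 89.75 tilt [0.001 0.   ] delta cm [ 0.75 -0.16 -0.02] F [0.46 0.71 0.43] M [-0.016 -0.005 -0.001] w -0.0003 q [-0.69  0.65  0.31  2.06 -0.41  0.49 -0.08]
```

Now I'll creep until the lever stops.

```bash
python3 -m inch '[{"x":0.2,"y":0,"z":0,"rx":0,"ry":0,"rz":0,"grip":0},{"x":0.2,"y":0,"z":0,"rx":0,"ry":0,"rz":0,"grip":0},{"x":0.1,"y":0,"z":0,"rx":0,"ry":0,"rz":0,"grip":0},{"x":0.1,"y":0,"z":0,"rx":0,"ry":0,"rz":0,"grip":0},{"x":0,"y":0,"z":0,"rx":0,"ry":0,"rz":0,"grip":0}]'
python3 -m inch '[{"x":0.1,"y":0,"z":0,"rx":0,"ry":0,"rz":0,"grip":0},{"x":0.1,"y":0,"z":0,"rx":0,"ry":0,"rz":0,"grip":0},{"x":0,"y":0,"z":0,"rx":0,"ry":0,"rz":0,"grip":0}]'
```

```text
clock: 15.62
position: [0.4417, 0.214, 0.0788]
tcp_rot: [0.709, 0.706, -0.0, -0.0]
force: [-0.3, -0.0, 0.7]
gripper_width: 0.0001
grip_force: 0.1
clock: 16.0
position: [0.4417, 0.216, 0.0788]
tcp_rot: [0.709, 0.706, -0.0, -0.0]
force: [-0.0, -0.1, 0.2]
gripper_width: -0.0001
grip_force: 0.1
```

```bash
python3 -m inch '[{"x":0.1,"y":0,"z":0,"rx":0,"ry":0,"rz":0,"grip":0},{"x":0.1,"y":0,"z":0,"rx":0,"ry":0,"rz":0,"grip":0},{"x":0,"y":0,"z":0,"rx":0,"ry":0,"rz":0,"grip":0}]'
python3 - <<'E'
from h import *
to((.4405,.2158),.079);p,d=arm.grab_frame("side")
cv2.imwrite("pics/F.png",cv2.resize(p[175:250,235:335],None,fx=7,fy=7,interpolation=cv2.INTER_CUBIC))
print((proj("side",np.array([.4397,.2333,.084]))-[235,175])*7)
E
```

```text
clock: 16.38
position: [0.4418, 0.218, 0.0788]
tcp_rot: [0.709, 0.706, -0.0, -0.0]
force: [-0.7, -0.5, 0.3]
gripper_width: -0.0001
grip_force: 0.2
t 16.38 pos [0.4418 0.218  0.0788] yaw 89.74 tilt [-0. -0.] delta cm [-0.22 -0.13 -0.02] F [-0.65 -0.53  0.26] M [-0.105 -0.043  0.009] w -0.0001 q [-0.71  0.65  0.32  2.05 -0.41  0.5  -0.1 ]
[ 28.47184188 306.13569985]
```

View pics/F.png

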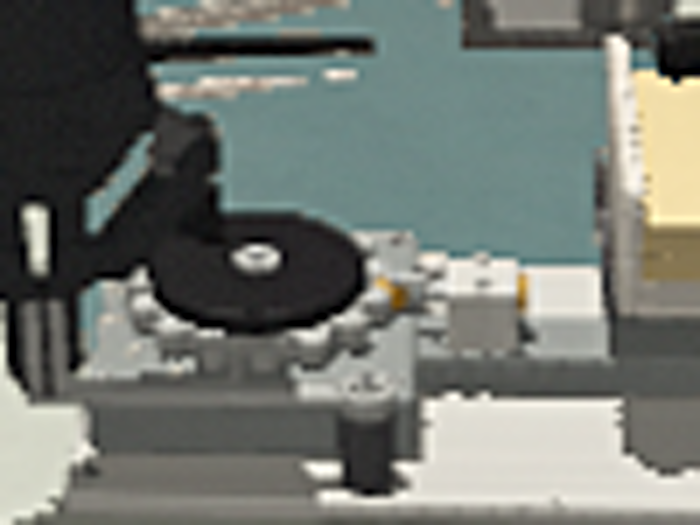

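The lever has swung in and its arm is now hidden beside the gearbox, with the fingers at (40,350). There is no stop force yet, so I'll go on in small steps.

```bash
python3 -m inch '[{"x":0.1,"y":0,"z":0,"rx":0,"ry":0,"rz":0,"grip":0},{"x":0,"y":0,"z":0,"rx":0,"ry":0,"rz":0,"grip":0}]'; python3 -m inch '[{"x":0.1,"y":0,"z":0,"rx":0,"ry":0,"rz":0,"grip":0},{"x":0,"y":0,"z":0,"rx":0,"ry":0,"rz":0,"grip":0}]'
```

```text
clock: 16.68
position: [0.4418, 0.2181, 0.0788]
tcp_rot: [0.709, 0.705, -0.0, 0.0]
force: [0.2, -2.1, 1.6]
gripper_width: -0.0003
grip_force: 1.3
clock: 16.92
position: [0.4418, 0.2183, 0.0788]
tcp_rot: [0.709, 0.705, -0.001, 0.001]
force: [-0.4, -5.5, 1.2]
gripper_width: 0.0
grip_force: 2.6
```

```bash
python3 -m inch '[{"x":0.08,"y":0,"z":0,"rx":0,"ry":0,"rz":0,"grip":0},{"x":0,"y":0,"z":0,"rx":0,"ry":0,"rz":0,"grip":0}]'
```

```text
clock: 17.18
position: [0.4417, 0.2184, 0.0787]
tcp_rot: [0.709, 0.705, -0.001, 0.001]
force: [0.6, -5.7, 1.1]
gripper_width: -0.0001
grip_force: 3.2
```

It has stopped firmly with 5.7 N, so the lever is home. I'll back away, lift and check.

```bash
python3 -m inch '[{"x":-0.5,"y":0,"z":0,"rx":0,"ry":0,"rz":0,"grip":0},{"x":-1.5,"y":0,"z":0,"rx":0,"ry":0,"rz":0,"grip":0},{"x":-3,"y":0,"z":0,"rx":0,"ry":0,"rz":0,"grip":0},{"x":-3,"y":0,"z":-3,"rx":0,"ry":0,"rz":0,"grip":0},{"x":-3,"y":0,"z":-4,"rx":0,"ry":0,"rz":0,"grip":0},{"x":-4,"y":0,"z":-4,"rx":0,"ry":0,"rz":0,"grip":0},{"x":-4,"y":0,"z":-3,"rx":0,"ry":0,"rz":0,"grip":0},{"x":-4,"y":0,"z":0,"rx":0,"ry":0,"rz":0,"grip":0},{"x":-4,"y":0,"z":0,"rx":0,"ry":0,"rz":0,"grip":0},{"x":0,"y":0,"z":0,"rx":0,"ry":0,"rz":0,"grip":0},{"x":0,"y":0,"z":0,"rx":0,"ry":0,"rz":0,"grip":0}]'
python3 - <<'E'
from h import *
p,d=arm.grab_frame("top");q,_=arm.grab_frame("side");ytop(q)
a=cv2.resize(p[180:255,215:310],(500,395),interpolation=cv2.INTER_CUBIC);b=cv2.resize(q[185:260,235:292],(300,395),interpolation=cv2.INTER_CUBIC)
cv2.imwrite("pics/G.png",np.hstack([a,b]))
print("knob home px",(proj("top",np.array([.4397,.2333,.084]))-[215,180])*500/95,(proj("side",np.array([.4397,.2333,.084]))-[235,185])*395/75+[500,0])
for k in(4,5,6):
    t=np.radians(264-24*k-9.5);print(k,(proj("top",np.array([A[0]+.029*np.cos(t),A[1]+.029*np.sin(t),.0855]))-[215,180])*500/95)
E
```

```text
clock: 18.55
position: [0.4403, -0.0488, 0.2187]
tcp_rot: [0.709, 0.706, 0.0, -0.001]
force: [-0.0, 0.5, 0.6]
gripper_width: 0.0001
grip_force: 0.0
yellow rows 185 249 centroid 197.78 341
knob home px [332.49839634 360.16088855] [521.42167151 177.66400274]
4 [187.46067333 243.397182  ]
5 [166.08979575 229.84670549]
6 [152.2066765  208.80306848]
```

View pics/G.png

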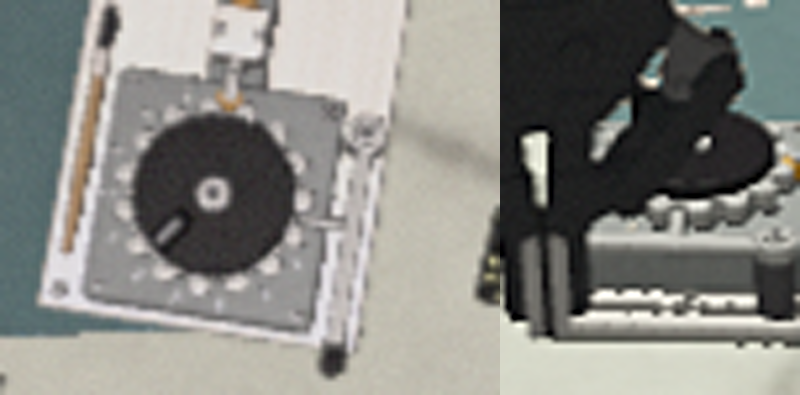

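The top view shows the lug line at (172,231), which is rest 5. The knob is at (333,358), where home was predicted, with the nose in the wheel at (310,222). The bystanders in view haven't moved.

```bash
python3 -c "
from rig import arm
print(arm.finish_job())"
```

```text
the job is handed in; nothing more can be done
None
```

The dial was pushed exactly four clicks clockwise (rest 1 to rest 5), the lock lever was pushed home with its nose in the wheel, and the job was handed in at about 18.7 s with the arm clear.

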